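# Lock the pigment chest: hasp down, shackle pressed home

### The job

Lock up the pigment chest: first fold the hasp strap down flat over the padlock on its front, then take the loose U-shaped shackle from its wooden stand, set its two legs astride the strap into the padlock's holes and press it down by feel until the hidden pawl clicks, so that it stays down when you let go. Press firmly but gently, never forcing the lock, and leave everything else on the table and on the chest where it is.

Things in the scene. Friction and masses are not known exactly. Their poses are not given: they have to be found in the camera images.
- chest: fixed grey pigment chest, blue lid, with a brass padlock body on its near side. Origin on the table right under the middle of the padlock; local -x points from chest to robot side, z up. The chest reaches 32 to 218 mm along local +x, is 246 mm wide along y, lid top 95 mm above the table
- lock_top (a point): centre of the padlock's top face, 95 mm above the table, axes as the chest; padlock 32 (x) by 86 (y) by 60 mm tall. Two vertical round holes, 11.6 mm wide with 2.5 mm chamfered mouths, lie 25 mm to either side of it along y. The lock bears at most 45 N from the shackle or the robot
- hole_left (a point): mouth of the hole at local +y. In it a hidden spring pawl drags on the leg over the last 12 mm before the click (pressing takes 8 to 20 N, easing by some 3 N at the click), then clicks into the leg's groove with the tips 27 to 42 mm below the top face: the setting differs from lock to lock and cannot be seen. A solid stop comes 1.5 to 2.5 mm beyond the click
- hole_right (a point): mouth of the hole at local -y. In both holes a spring plunger meets the leg tips 8 to 22 mm below the top face and pushes up with 3 to 7 N. If the pawl has not clicked it lifts the shackle back by 12 to 20 mm when let go; if it has, the shackle stays down
- hasp (a joint): hinge angle of the steel hasp strap, rad: 0 lies flat over the padlock between its two holes, 1.5 stands nearly upright. It stays where left (stiff hinge, about 1 N at its tip moves it)
- hasp_hinge (a point): hinge axis of the strap, 45 mm from the padlock's middle towards the chest (local +x), 98.5 mm above the table, axis along the chest's y. The strap is 22 mm wide, 4 mm thick, and reaches 77 mm from this axis, towards local -x when flat
- hasp_tip (a point): free end of the strap (red tab on its upper side, 2.5 mm proud), on the upper face, 77 mm from the hinge axis
- shackle: loose steel U-shaped shackle, 0.12 kg, legs down in the stand. Origin midway between the leg tips, z up along the legs, which lie 25 mm to either side along y. Legs 10 mm thick, tips tapered to 5.6 mm, a groove near each tip; either way round fits. Between the legs on top a red flat-sided grip, 14 mm thick (x), 34 mm long (y), 62 to 88 mm above the leg tips (shackle top)
- stand: fixed wooden stand, 56 x 90 x 40 mm tall, origin under its centre; the shackle's legs stand in its two holes (50 mm apart along y), 28 mm deep, so the leg tips are 12 mm above the table
- pan_tray: fixed white tray of paint pans, 80 x 110 x 24 mm; it and the stand may trade sides
- pigment_jar: bystander: small closed glass pigment jar standing on the far part of the chest lid, 44 mm diameter, 52 mm tall; origin at the centre of its underside
- mug: bystander: white mug, 80 mm diameter, 92 mm tall; origin at the centre of its underside
- bowl: bystander: blue glazed bowl, 120 mm diameter, 55 mm tall; origin at the centre of its underside
- plate: bystander: white plate, 170 mm diameter, 18 mm tall; origin at the centre of its underside
- vase: bystander: white bisque vase, 94 mm diameter, 160 mm tall; origin at the centre of its underside
- brush: bystander: slim paint brush lying on the table, 170 mm long along its x, 8 mm thick; origin at the centre of its underside

How it is judged:
By the outcome, as a careful person would: the job done as asked, in the order asked, and still so for the second after the job is handed in, with the robot touching nothing.
It also fails if it takes over 64 s, if anything falls off the work surface, if the arm or the gripper's body presses on something with over 40 N, if the wrist force passes 120 N, or if a joint passes its speed limit or range.

### The arm

A 6-joint arm with a two-finger parallel gripper is mounted at the origin on the work surface. World frame = base frame: x ahead of the robot, y to its left, z up, the work surface at z = 0. Lengths are in m, angles in rad, forces in N, time in s.
With the tool pointing down it reaches from about 0.325 to 0.75 m from the base axis. Payload 7.6 kg.
Tool frame: the origin (TCP) lies on the centre line of the jaws, within the pads' length; the fingertips stand 14 mm ahead of it and the grasp point (between the pads) lies 5 mm behind it (ctrl.tip_reach is the distance from the TCP to the fingertips, in m); z points along the fingers, y is the direction in which the jaws open and shut (so a half turn about z gives the same grasp; the last joint's range is limited). The gripper opens to 85 mm and grips with 20 to 120 N. Pads are 22 mm wide; open, the fingers measure 114 mm over their backs; the gripper's body (76 mm by 85 mm) begins 54 mm behind the grasp point. The pads swing forward as they close: fully open they stand 13 mm farther back than shut.
Start: joints at [1.266, 0.052, 1.401, -0, 1.689, -0.07], TCP at [0.122, 0.511, 0.245] pointing down, gripper open.
Joint ranges: [-2.9, 2.9], [-0.91, 2.17], [0.12, 2.37], [-1.06, 4.2], [0.26, 2.73], [-2.93, 2.93]. Speed limits (rad/s): [2.57, 2.57, 3.01, 3.14, 3.14, 3.14].

### API

Orientations are given as a unit quaternion [x, y, z, w].
In Python, from plant import ctrl gives the robot as it stands.
- The arm moves only by the shell command python3 -m pendant 'ROWS' [FORCE]. ROWS is JSON, a list that holds one entry, the list of rows, each a list of 7 numbers: the shift along the world's x, y, z in m, then the turn, a rotation vector about the world's x, y, z in degrees, then the gripper command: -1 is fully open, 1 is shut, values between are in proportion. In form: [[[dx, dy, dz, ax, ay, az, jaw], ...]]. A call has 1 to 8 rows; each row shifts and turns the commanded pose from where the row before left it; what a row does not reach is not made up. A row lasts 1/10 s, in which the tool goes at most 50 mm and 8.59 degrees, less where a joint would pass 70% of its speed; a pose out of reach is approached as far as the arm can. A call with a gripper value outside its range is refused whole. The fingers move at their own pace and stop on an object; FORCE is the grip in N (left out, the last holds). Time passes only in rows, so rows that do not move let the fingers close. It gives the time, the measured TCP pose, the force and the opening at its end, in the units of the state.
- ctrl.get_obs(): the state, without advancing time (a new reading comes with each control period).
- ctrl.get_image(name): name is "scene" or "top"; returns a dict with "pixels" (420x560x3 uint8, red, green, blue), "mtx" (3x3 intrinsics, pixels), "D" ([k1, k2, p1, p2, k3] as OpenCV has them; the pictures are not rectified), "xyz" and "rotation" of the camera in the world. Camera axes: x right, y down, z forward; pixel columns grow to the right and rows downward; lengths in m; the calibration is good to about 2 mm. A picture is of the moment at which its call begins. There is no depth.
- ctrl.sign_off(): hands the job in, once; it reports no verdict.
The state is a dict: "clock": time; "qpos": joint angles; "joint_velocities": joint speeds; "joint_efforts": joint torques, N m; "eef_pos": TCP position; "tcp_rot": TCP orientation; "force": force on the tool from outside, world axes, zero at the start; "moment": the same for the moment, N m; "gripper_width": finger opening in m.
Only numpy, scipy, OpenCV 4.12 (cv2) and the standard library are available. Lean on these libraries where they do the work, as an engineer would, in place of code of your own. Each camera call takes 0.05 s, during which the arm holds its last target.

## Working session

There is one attempt and no reset: what is moved stays moved. The work goes in short steps, Python scripts to look and compute and a shell command to move; the robot and the scene stay as the last step left them, time stands still between calls to the robot, and variables do not carry over. Pictures are saved under pics/ and viewed, and the job is handed in when it is done.

```bash
ls; mkdir -p pics; python3 - <<'E'
from plant import ctrl
import cv2
for n in("scene","top"):
    d=ctrl.get_image(n); cv2.imwrite(f"pics/{n}0.png",d["pixels"][:,:,::-1])
    print(n,d["mtx"],d["D"],d["xyz"],d["rotation"])
o=ctrl.get_obs()
for k in o: print(k,o[k])
E
```

```text
pics
scene [[469.78821451   0.         277.84691706]
 [  0.         469.78821451 204.75390241]
 [  0.           0.           1.        ]] [-0.08297217  0.          0.          0.          0.        ] [ 1.28880959 -0.35208501  1.14187254] [ 0.81214593  0.48542043 -0.17178887 -0.27436211]
top [[478.60521887   0.         280.697912  ]
 [  0.         478.60521887 215.05432561]
 [  0.           0.           1.        ]] [-0.04097923  0.          0.          0.          0.        ] [1.90215845e-01 7.42940246e-05 1.81398883e+00] [-0.70336805  0.70418594 -0.06669974  0.07033271]
clock 0.1
qpos [ 1.26569836e+00  5.27827783e-02  1.40162134e+00  7.98286741e-06
  1.68860168e+00 -7.02978123e-02]
joint_velocities [ 9.75451752e-05 -8.93986724e-04 -3.49121398e-03 -3.77973048e-04
  1.11414546e-03 -4.70430982e-04]
joint_efforts [ 1.19602249e-03 -3.82584965e+01 -3.60979986e+01 -1.50272200e-06
  4.84632124e-03  2.31810850e-05]
eef_pos [0.12204028 0.51036319 0.24455286]
tcp_rot [ 1.17130089e-01  9.93116329e-01 -6.93422970e-04 -1.35739312e-04]
force [0.0492247  0.36445219 0.97799313]
moment [0.06918299 0.01887934 0.02129159]
gripper_width 0.08551980701191245
```

View pics/scene0.png

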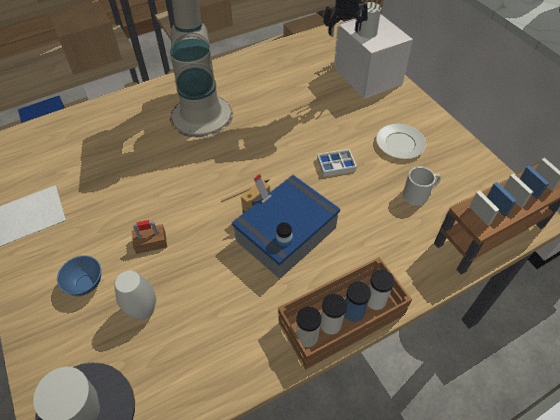

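View pics/top0.png

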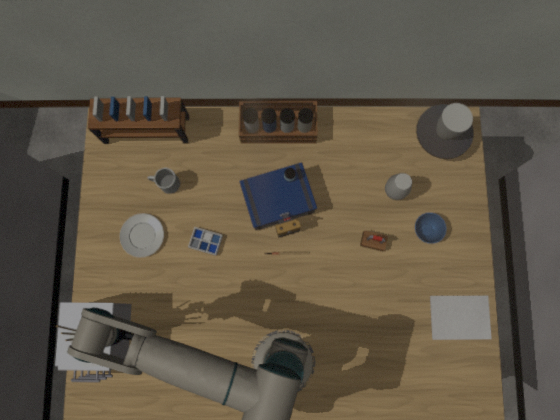

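The scene view shows the chest at about (287,225), with the padlock and raised strap near (258,192), and the shackle in its stand at (148,235). In the top view the padlock is near (288,228) and the stand near (375,240). I'll enlarge these areas.

```bash
cat > h.py <<'E'
import numpy as np, cv2
from scipy.spatial.transform import Rotation as R
from plant import ctrl
def cam(n):
    d=ctrl.get_image(n); return d
def proj(d,P):
    Rm=R.from_quat(d["rotation"]).as_matrix()
    pc=(np.atleast_2d(P)-d["xyz"])@Rm
    return cv2.projectPoints(pc,np.zeros(3),np.zeros(3),np.array(d["mtx"]),np.array(d["D"]))[0][:,0]
def ray(d,uv,z):
    Rm=R.from_quat(d["rotation"]).as_matrix()
    u=cv2.undistortPoints(np.array([[uv]],float),np.array(d["mtx"]),np.array(d["D"]))[0,0]
    v=Rm@np.array([u[0],u[1],1]); c=np.array(d["xyz"])
    return c+v*(z-c[2])/v[2]
def crop(d,c,w,h,s,fn,pts=None):
    p=d["pixels"][:,:,::-1]; x0=int(c[0]-w/2);y0=int(c[1]-h/2)
    im=cv2.resize(p[y0:y0+h,x0:x0+w],None,fx=s,fy=s,interpolation=cv2.INTER_CUBIC).copy()
    if pts is not None:
        for u in pts:
            cv2.circle(im,(int(round((u[0]-x0+.5)*s)),int(round((u[1]-y0+.5)*s))),2,(0,255,0),-1)
    for i in range(0,w,10): cv2.putText(im,str(x0+i),(int(i*s),8),0,.3,(255,255,255))
    for i in range(0,h,10): cv2.putText(im,str(y0+i),(0,int(i*s)+4),0,.3,(255,255,255))
    cv2.imwrite(fn,im)
E
python3 - <<'E'
from h import *
s=cam("scene");t=cam("top")
crop(s,(285,222),120,110,5,"pics/a1.png")
crop(s,(148,235),60,60,8,"pics/a2.png")
crop(t,(280,205),100,90,6,"pics/a3.png")
crop(t,(375,240),60,50,8,"pics/a4.png")
E
```

```text
(no output)
```

View pics/a1.png

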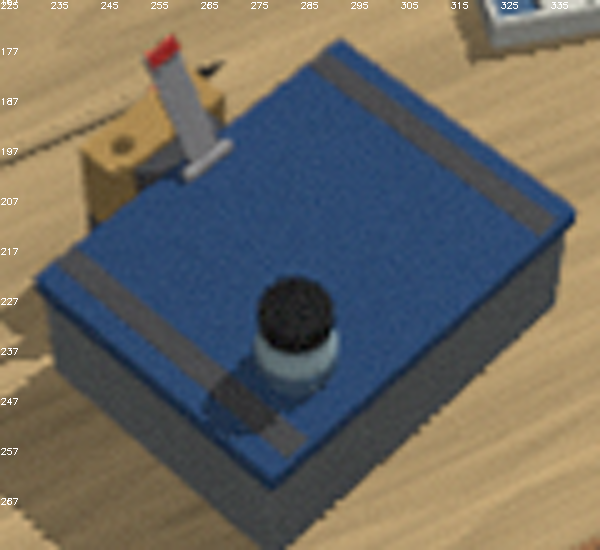

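View pics/a2.png

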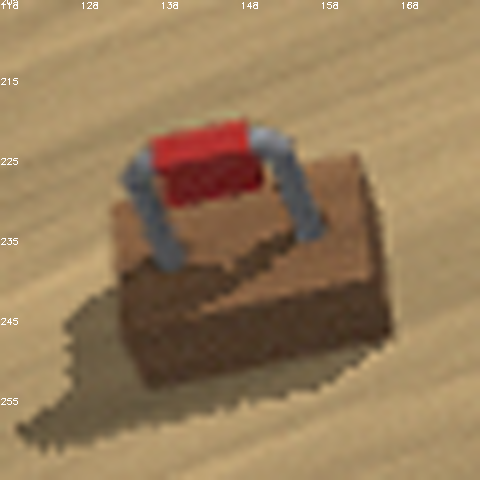

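View pics/a3.png

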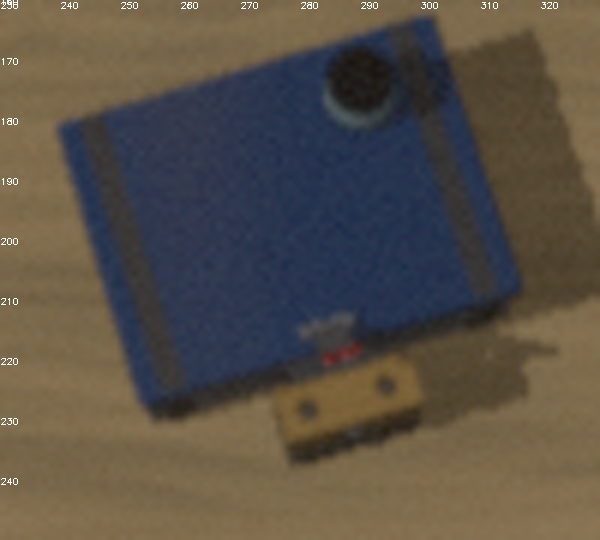

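View pics/a4.png

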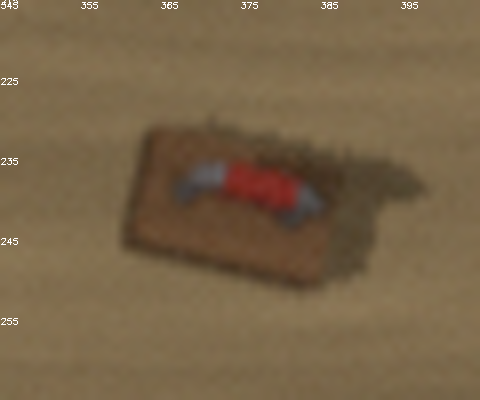

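```bash
cat > fit.py <<'E'
from h import *
from scipy.optimize import least_squares
s=cam("scene");t=cam("top")
def off(x0,y0,sc,L): return [((a/sc+x0-.5),(b/sc+y0-.5)) for a,b in L]
def fit(obs,x0):
    def w(p,l):
        c,n=np.cos(p[2]),np.sin(p[2]); l=np.array(l); return np.array([p[0]+c*l[0]-n*l[1],p[1]+n*l[0]+c*l[1],l[2]])
    def f(p): return np.concatenate([proj(d,w(p,l))[0]-u for d,l,u in obs])
    r=least_squares(f,x0,loss="soft_l1"); 
    print(np.round(r.x,4),np.degrees(r.x[2]),"\n",np.round(f(r.x).reshape(-1,2),1).tolist()); return r.x
lid=[(32,123),(218,123),(218,-123),(32,-123)]
sc=off(225,167,5,[(340,40),(575,215),(275,487),(38,282)])
tc=off(230,160,6,[(150,410),(58,125),(433,17),(522,292)])
obs=[(s,(a/1e3,b/1e3,.095),u) for (a,b),u in zip(lid,sc)]+[(t,(a/1e3,b/1e3,.095),u) for (a,b),u in zip(lid,tc)]
h=off(230,160,6,[(308,410),(387,385)])
obs+=[(t,(0,.025,.095),h[0]),(t,(0,-.025,.095),h[1]),(s,(0,-.025,.095),off(225,167,5,[(123,145)])[0])]
pc=fit(obs,[.5,0,0])
for d in (s,t): fit([o for o in obs if o[0] is d],[.5,0,0])
print("tops only");fit([o for o in obs[8:]],[.5,0,0.2])
st=[(-.028,-.045,.04),(-.028,.045,.04),(.028,.045,.04),(.028,-.045,.04)]
su=off(118,205,8,[(112,208),(357,155),(385,278),(122,320)])
ob=[(s,l,u) for l,u in zip(st,su)]
ob+=[(t,st[2],off(345,215,8,[(150,130)])[0]),(t,st[1],off(345,215,8,[(125,245)])[0]),(t,st[0],off(345,215,8,[(310,288)])[0])]
q=off(118,205,8,[(173,265),(312,235)])
ob+=[(s,(0,-.025,.04),q[0]),(s,(0,.025,.04),q[1]),(t,(0,0,.1),off(345,215,8,[(262,187)])[0])]
ps=fit(ob,[.45,-.3,-.2])
for d in (s,t): fit([o for o in ob if o[0] is d],[.45,-.3,-.2])
c,n=np.cos(pc[2]),np.sin(pc[2])
# hasp tip: red end mid in scene
for a in (1.2,1.3,1.4,1.5,1.6):
    x=.045-.077*np.cos(a); z=.0985+.077*np.sin(a)
    P=[pc[0]+c*x,pc[1]+n*x,z]; print(a,np.round(P,3),proj(s,P),proj(t,P))
print("seen",off(225,167,5,[(161,47)]),off(230,160,6,[(342,356)]))
E
python3 fit.py
```

```text
[ 0.4899 -0.0169  0.3012] 17.259199120301012 
 [[-0.1, -0.8], [1.0, -1.1], [-0.8, -1.1], [-1.5, -1.0], [-1.6, -0.9], [-0.6, -0.4], [-0.0, -1.4], [0.6, -0.9], [0.4, -0.5], [0.3, -0.4], [-0.4, 0.2]]
[ 0.493  -0.0173  0.3031] 17.36474383568978 
 [[0.2, -0.2], [1.5, -0.5], [-0.2, -0.1], [-1.1, -0.1], [-0.1, 1.0]]
[ 0.4871 -0.0167  0.2971] 17.021162793491417 
 [[-1.6, -0.2], [-0.4, 0.1], [0.2, -0.6], [0.6, -0.0], [0.3, 0.2], [0.3, 0.4]]
tops only
[ 0.4888 -0.0156  0.3237] 18.5449343047872 
 [[0.1, -0.0], [-0.1, -0.2], [-0.1, -0.2]]
[ 0.4446 -0.3398 -0.2333] -13.369569217755455 
 [[0.1, -0.8], [0.3, -0.7], [-1.0, -0.6], [0.2, 1.0], [0.4, -1.0], [0.6, -1.0], [1.1, -0.9], [0.1, -1.6], [0.1, -1.6], [-0.2, -0.6]]
[ 0.4474 -0.3407 -0.2303] -13.194963131948906 
 [[0.0, 0.1], [0.3, 0.0], [-1.0, 0.2], [0.2, 1.9], [0.1, -0.7], [0.1, -0.8]]
[ 0.4413 -0.338  -0.239 ] -13.692458118620566 
 [[0.0, -0.2], [0.1, -0.2], [0.6, 0.1], [-0.7, 0.3]]
1.2 [ 0.506 -0.012  0.17 ] [[257.86821542 176.75503356]] [[286.48897249 217.02710039]]
1.3 [ 0.513 -0.01   0.173] [[259.67358045 177.56947629]] [[285.86754895 214.93709047]]
1.4 [ 0.52  -0.007  0.174] [[261.5569419  178.60882778]] [[285.22687    212.83128484]]
1.5 [ 0.528 -0.005  0.175] [[263.49796551 179.86387451]] [[284.57421095 210.73361856]]
1.6 [ 0.535 -0.003  0.175] [[265.47517167 181.32247559]] [[283.91699676 208.66791252]]
seen [(256.7, 175.9)] [(286.5, 218.83333333333334)]
```

Chest: padlock at about (0.489, -0.0165), yaw about 17.5°. Stand: about (0.4446, -0.340), yaw about -13.4°. Hasp: about 1.2 rad. I'll shut the jaws and move to just behind the strap, turning the tool y axis onto chest x.

```bash
python3 -m pendant '[[[0.03,-0.0365,0,0,0,-8.4,1],[0.03,-0.0365,0,0,0,-8.4,1],[0.03,-0.0365,0,0,0,-8.4,1],[0.03,-0.0365,0,0,0,-8.4,1],[0.03,-0.0365,0,0,0,-8.4,1],[0.03,-0.0365,0,0,0,-8.4,1],[0.03,-0.0365,0,0,0,-8.4,1]]]' 40
python3 -m pendant '[[[0.03,-0.0365,0,0,0,0,1],[0.03,-0.0365,0,0,0,0,1],[0.03,-0.0365,0,0,0,0,1],[0.03,-0.0365,0,0,0,0,1],[0.03,-0.0365,0,0,0,0,1],[0.03,-0.0365,0,0,0,0,1],[0.03,-0.0365,0,0,0,0,1],[0,0,0,0,0,0,1]]]'
```

```text
clock: 1.0
eef_pos: [0.3329, 0.2535, 0.2455]
tcp_rot: [0.592, 0.806, 0.0, 0.0]
force: [-0.0, 1.3, 0.3]
gripper_width: 0.0
clock: 1.8
eef_pos: [0.5439, -0.0045, 0.2436]
tcp_rot: [0.592, 0.806, -0.001, -0.001]
force: [0.7, 1.0, 1.1]
gripper_width: 0.0001
```

```bash
python3 -m pendant '[[[0.001,0.002,-0.03,0,0,0,1],[0,0,-0.03,0,0,0,1],[0,0,-0.012,0,0,0,1],[0,0,0,0,0,0,1],[0,0,0,0,0,0,1]]]'
python3 - <<'E'
from h import *
s=cam("scene");t=cam("top")
o=ctrl.get_obs();print(o["eef_pos"],R.from_quat(o["tcp_rot"]).as_matrix())
Rm=R.from_quat(o["tcp_rot"]).as_matrix();tip=np.array(o["eef_pos"])+Rm@[0,0,.014]
pts=[tip+Rm@[a,b,0] for a in(-.011,.011) for b in (-.0145,.0145)]
crop(s,(265,180),100,90,6,"pics/b1.png",proj(s,pts))
crop(t,(285,215),80,70,7,"pics/b2.png",proj(t,pts))
E
```

```text
clock: 2.3
eef_pos: [0.5435, 0.0019, 0.1748]
tcp_rot: [0.589, 0.808, 0.001, 0.001]
force: [-0.2, -0.2, -0.1]
gripper_width: -0.0001
[0.54388049 0.00174113 0.17540362] [[-3.05019985e-01  9.52339967e-01  3.37582830e-03]
 [ 9.52345181e-01  3.05022328e-01 -1.89685469e-04]
 [-1.21034806e-03  3.15709595e-03 -9.99994284e-01]]
```

View pics/b1.png

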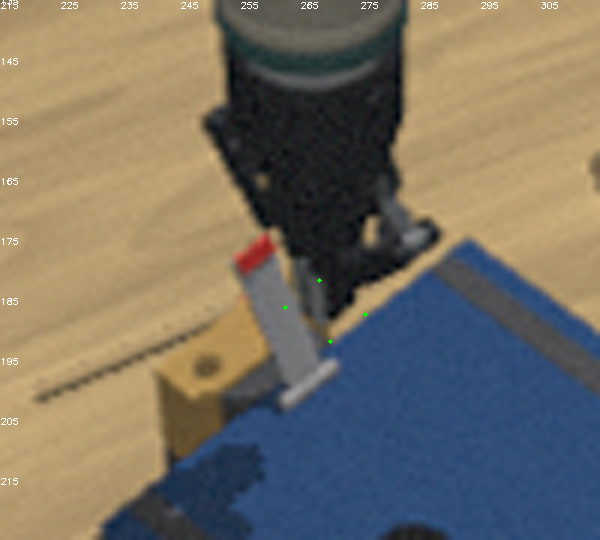

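View pics/b2.png

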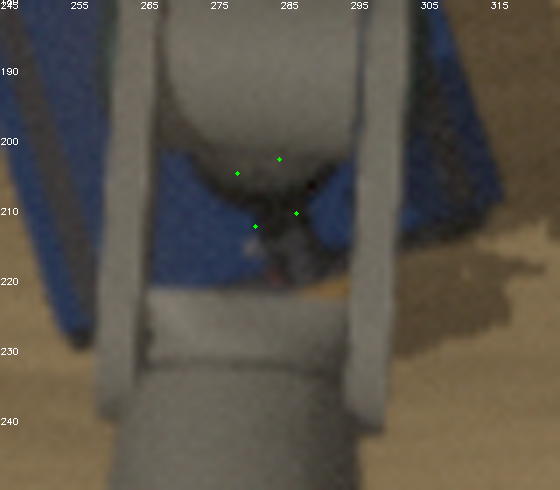

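The top view is blocked by the arm. In the scene view the fingers, at about (268,185), sit on the chest side of the strap at (260,182) and touch nothing. I'll push the strap over along its arc.

```bash
python3 -m pendant '[[[-0.0095,-0.003,-0.0025,0,0,0,1],[-0.0095,-0.003,-0.0025,0,0,0,1],[-0.0057,-0.0018,-0.0015,0,0,0,1],[-0.005,-0.0015,-0.0026,0,0,0,1],[-0.005,-0.0015,-0.0026,0,0,0,1]]]'
python3 -m pendant '[[[-0.0044,-0.0014,-0.0036,0,0,0,1],[-0.0044,-0.0014,-0.0036,0,0,0,1],[-0.0036,-0.0011,-0.0045,0,0,0,1],[-0.0036,-0.0011,-0.0045,0,0,0,1],[-0.0026,-0.0008,-0.005,0,0,0,1],[-0.0026,-0.0008,-0.005,0,0,0,1]]]'
python3 - <<'E'
from h import *
s=cam("scene")
crop(s,(255,190),100,90,6,"pics/c1.png")
E
```

```text
clock: 2.9
eef_pos: [0.5087, -0.0093, 0.1625]
tcp_rot: [0.59, 0.808, 0.001, 0.001]
force: [2.1, 0.9, 1.2]
gripper_width: 0.0001
clock: 3.5
eef_pos: [0.4869, -0.0159, 0.1349]
tcp_rot: [0.59, 0.808, -0.0, -0.0]
force: [0.2, -0.6, 1.7]
gripper_width: -0.0001
```

View pics/c1.png

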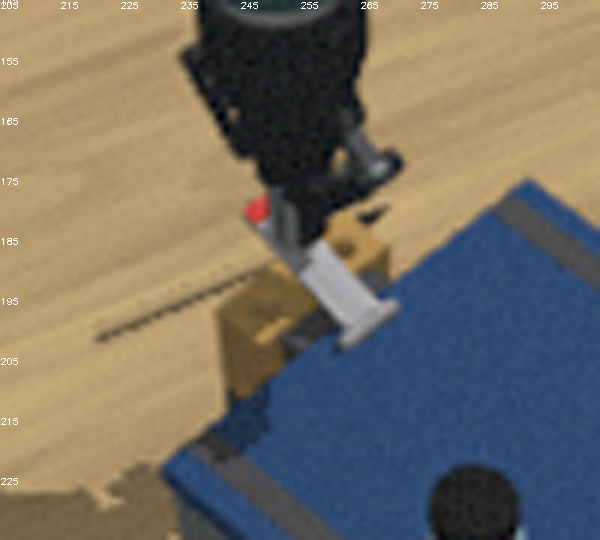

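The strap is following the fingers and is now at about 0.4 rad, with its red tab at (248,180). I'll press it down the rest of the way.

```bash
python3 -m pendant '[[[-0.0016,-0.0005,-0.005,0,0,0,1],[-0.0016,-0.0005,-0.005,0,0,0,1],[0,0,-0.003,0,0,0,1],[0,0,-0.002,0,0,0,1],[0,0,0,0,0,0,1]]]'
python3 -m pendant '[[[0,0,-0.0015,0,0,0,1],[0,0,0,0,0,0,1]]]'
python3 -m pendant '[[[0,0,-0.0015,0,0,0,1],[0,0,0,0,0,0,1]]]'
```

```text
clock: 4.05
eef_pos: [0.4838, -0.0167, 0.1199]
tcp_rot: [0.59, 0.808, -0.0, -0.0]
force: [0.6, -0.2, -0.3]
gripper_width: 0.0003
clock: 4.25
eef_pos: [0.4841, -0.0168, 0.1188]
tcp_rot: [0.59, 0.808, 0.0, 0.0]
force: [0.0, -0.2, -0.4]
gripper_width: -0.0002
clock: 4.45
eef_pos: [0.4841, -0.0168, 0.1173]
tcp_rot: [0.59, 0.808, 0.0, 0.0]
force: [-0.4, 0.6, -0.1]
gripper_width: 0.0004
```

```bash
for i in 1 2 ; do :; done
python3 -m pendant '[[[0,0,-0.001,0,0,0,1],[0,0,0,0,0,0,1]]]'|grep -E "eef|force"
python3 -m pendant '[[[0,0,-0.001,0,0,0,1],[0,0,0,0,0,0,1]]]'|grep -E "eef|force"
python3 - <<'E'
from h import *
s=cam("scene")
crop(s,(255,190),100,90,6,"pics/c2.png")
E
```

```text
eef_pos: [0.484, -0.0168, 0.1163]
force: [0.5, 0.4, -0.1]
eef_pos: [0.484, -0.0168, 0.1153]
force: [-0.7, 0.3, -0.5]
```

View pics/c2.png

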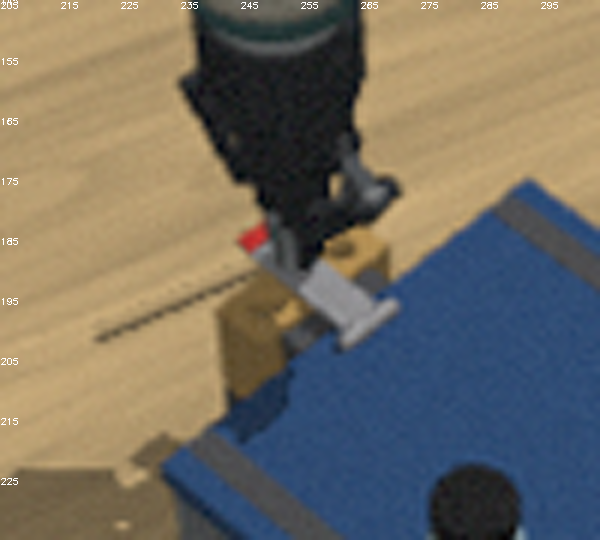

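```bash

python3 -m pendant '[[[0,0,-0.001,0,0,0,1],[0,0,0,0,0,0,1]]]'|grep -E "eef|force"
python3 -m pendant '[[[0,0,-0.0007,0,0,0,1],[0,0,0,0,0,0,1]]]'|grep -E "eef|force"
python3 - <<'E'
from h import *
s=cam("scene")
pc=[.489,-.0165];c,n=np.cos(.304),np.sin(.304)
for a in (0,.1,.2,.3):
    x=.045-.077*np.cos(a)+.002*np.sin(a); z=.0985+.077*np.sin(a)+.002*np.cos(a)
    print(a,[proj(s,[pc[0]+c*x-n*y,pc[1]+n*x+c*y,z])[0].round(1).tolist() for y in (-.011,.011)])
E
```

```text
eef_pos: [0.484, -0.0168, 0.1145]
force: [-1.7, 0.0, 1.1]
eef_pos: [0.4841, -0.0168, 0.1144]
force: [-3.4, 0.0, 6.5]
0 [[244.5, 185.6], [250.0, 181.4]]
0.1 [[244.4, 183.9], [250.0, 179.8]]
0.2 [[244.6, 182.5], [250.2, 178.3]]
0.3 [[244.9, 181.2], [250.5, 177.0]]
```

Force rises sharply at a fingertip height of 100.4 mm, which matches a flat strap. I'll press slightly more, then retreat upward and look.

```bash

python3 -m pendant '[[[0,0,-0.0005,0,0,0,1],[0,0,0,0,0,0,1]]]'|grep -E "eef|force"
python3 -m pendant '[[[0,0,0.004,0,0,0,1],[0,0,0.03,0,0,0,1],[0,0,0.04,0,0,0,1],[0,-0.03,0.03,0,0,-7.6,-0.3],[0,-0.04,0.01,0,0,-7.6,-0.3],[0,-0.045,0,0,0,-7.6,-0.3],[0,-0.045,0,0,0,-7.6,-0.3],[0,-0.045,0,0,0,0,-0.3]]]'
python3 - <<'E'
from h import *
s=cam("scene");t=cam("top")
crop(s,(255,190),100,90,6,"pics/d1.png")
crop(t,(285,218),60,50,8,"pics/d2.png")
E
```

```text
eef_pos: [0.4841, -0.0168, 0.1144]
force: [-4.1, 0.7, 9.4]
clock: 6.35
eef_pos: [0.4838, -0.2235, 0.2273]
tcp_rot: [0.782, 0.623, 0.0, 0.0]
force: [1.3, 0.3, 0.5]
gripper_width: 0.0556
```

View pics/d1.png

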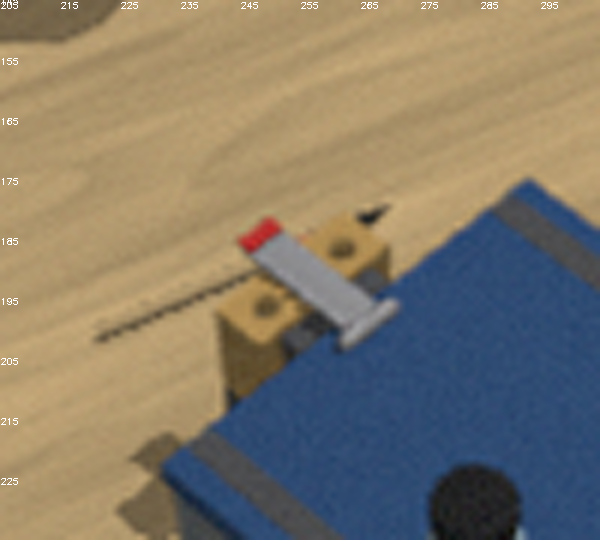

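View pics/d2.png

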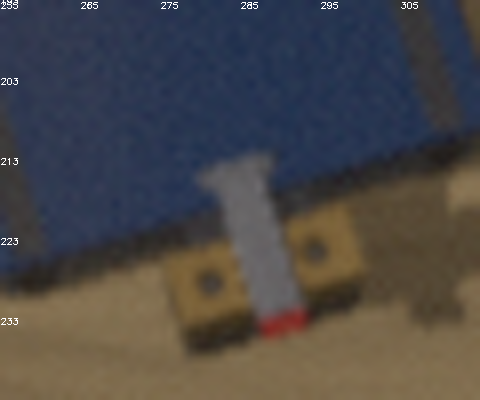

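The strap is flat between the two holes; in the scene view the holes are at (249,196) and (262,186). I'll refine the hole positions from both views.

```bash
cat > fit2.py <<'E'
from h import *
s=cam("scene");t=cam("top")
o=lambda x0,y0,k,p:(p[0]/k+x0-.5,p[1]/k+y0-.5)
for d,l,r in ((s,o(205,145,6,(342,248)),o(205,145,6,(266,306))),(t,o(255,193,8,(210,282)),o(255,193,8,(315,250)))):
    L=ray(d,l,.095);Rr=ray(d,r,.095);v=L-Rr
    print(L.round(4),Rr.round(4),((L+Rr)/2).round(4),np.linalg.norm(v).round(4),np.degrees(np.arctan2(-v[0],v[1])).round(2))
print(ctrl.get_obs()["eef_pos"])
E
python3 fit2.py; python3 fit.py | head -1
python3 - <<'E'
from h import *
s=cam("scene");t=cam("top")
crop(t,(375,240),60,50,8,"pics/d3.png")
crop(s,(148,215),100,90,6,"pics/d4.png")
E
```

```text
[0.4821 0.0082 0.095 ] [ 0.497 -0.04   0.095] [ 0.4896 -0.0159  0.095 ] 0.0505 17.17
[0.481  0.0087 0.095 ] [ 0.4957 -0.0392  0.095 ] [ 0.4884 -0.0153  0.095 ] 0.0501 17.09
[ 0.48376876 -0.22243161  0.22670635]
[ 0.4899 -0.0169  0.3012] 17.259199120301012
```

View pics/d4.png

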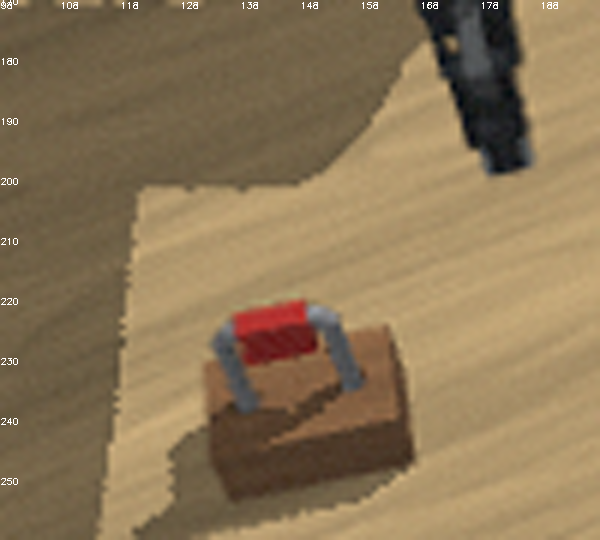

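Both views agree: lock at (0.489, -0.0157), yaw 17.1°. Next I'll move over the shackle.

```bash
python3 -m pendant '[[[-0.01,-0.03,0,0,0,-0.5,-0.3],[-0.01,-0.03,0,0,0,0,-0.3],[-0.01,-0.03,-0.03,0,0,0,-0.3],[-0.0092,-0.0275,-0.03,0,0,0,-0.3],[0,0,-0.03,0,0,0,-0.3],[0,0,-0.02,0,0,0,-0.3],[0,0,0,0,0,0,-0.3],[0,0,0,0,0,0,-0.3]]]'
python3 - <<'E'
from h import *
s=cam("scene");t=cam("top")
crop(t,(375,240),60,50,8,"pics/e3.png")
crop(s,(148,215),100,90,6,"pics/e4.png")
E
```

```text
clock: 7.55
eef_pos: [0.4454, -0.3387, 0.118]
tcp_rot: [0.783, 0.622, 0.0, 0.0]
force: [0.1, -0.8, -0.6]
gripper_width: 0.0553
```

View pics/e4.png

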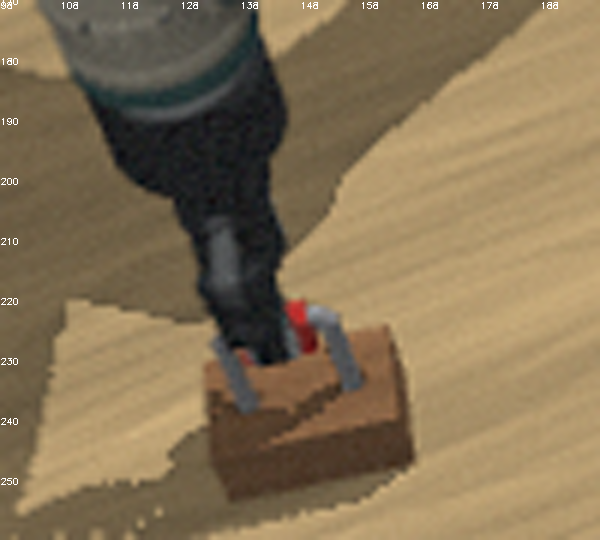

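View pics/e3.png

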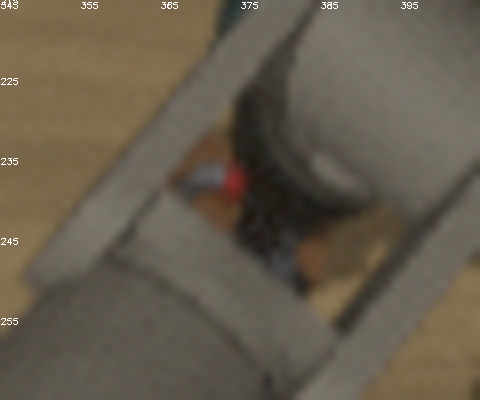

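```bash
python3 - <<'E'
from h import *
s=cam("scene");o=ctrl.get_obs();p=np.array(o["eef_pos"]);Rm=R.from_quat(o["tcp_rot"]).as_matrix();print(p,Rm[:,1])
for k in (-1,1):
  for a in(-.011,.011):
    print(k,a,[proj(s,p+Rm@[a,k*w,zz])[0].round(1) for w in(.0278,.038) for zz in (.006,.014)])
E
```

```text
[ 0.44577061 -0.33943568  0.11924281] [ 0.97395807 -0.22670858  0.00298135]
-1 -0.011 [array([137.2, 212.4]), array([137.9, 214.1]), array([136.9, 209.6]), array([137.6, 211.3])]
-1 0.011 [array([145.1, 210.7]), array([145.8, 212.4]), array([144.8, 207.9]), array([145.4, 209.6])]
1 -0.011 [array([138.8, 228.2]), array([139.5, 229.9]), array([139.1, 231.2]), array([139.8, 232.9])]
1 0.011 [array([146.9, 226.5]), array([147.6, 228.2]), array([147.2, 229.5]), array([147.9, 231.2])]
```

The open fingers straddle the red grip at (142,230) in the scene view, as predicted. I'll descend and grip.

```bash
python3 -m pendant '[[[-0.0008,-0.0005,-0.016,0,0,0,-0.3],[0,0,-0.016,0,0,0,-0.3],[0,0,0,0,0,0,-0.3],[0,0,0,0,0,0,-0.3]]]' 40
python3 -m pendant '[[[0,0,0,0,0,0,1],[0,0,0,0,0,0,1],[0,0,0,0,0,0,1],[0,0,0,0,0,0,1],[0,0,0,0,0,0,1]]]' 50
```

```text
clock: 8.1
eef_pos: [0.4444, -0.3399, 0.0863]
tcp_rot: [0.783, 0.622, 0.0, 0.001]
force: [0.2, 0.4, 0.6]
gripper_width: 0.0555
clock: 8.6
eef_pos: [0.4444, -0.3401, 0.0861]
tcp_rot: [0.783, 0.621, 0.0, 0.001]
force: [-0.5, -0.2, 6.7]
gripper_width: 0.0135
```

```bash
python3 -m pendant '[[[0,0,0,0,0,0,1],[0,0,0.01,0,0,0,1],[0,0,0.015,0,0,0,1],[0,0,0.015,0,0,0,1],[0,0,0.03,0,0,0,1],[0,0,0.04,0,0,0,1],[0,0,0,0,0,0,1]]]' 80
python3 - <<'E'
from h import *
s=cam("scene")
crop(s,(148,205),100,90,6,"pics/f1.png")
E
```

```text
clock: 9.3
eef_pos: [0.4455, -0.3412, 0.2031]
tcp_rot: [0.783, 0.621, 0.001, 0.005]
force: [1.6, -0.3, -1.5]
gripper_width: 0.0127
```

View pics/f1.png

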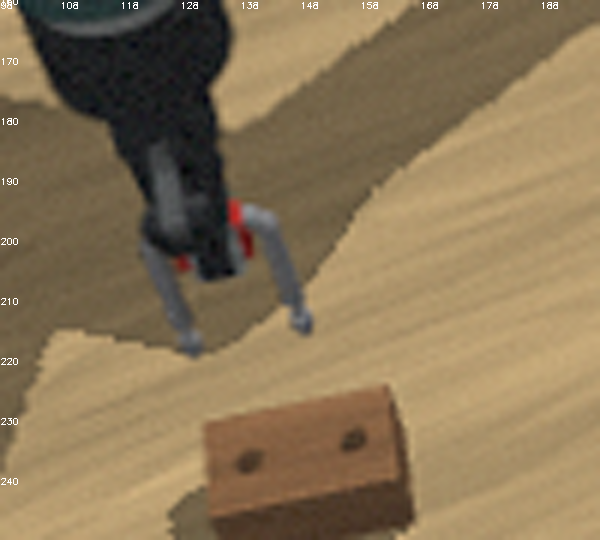

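The shackle is held cleanly out of the stand, with leg tips at (130,218) and (148,214). I'll carry it over the lock.

```bash
python3 -m pendant '[[[0.005,0.03,0.01,0,0,3.8,1],[0.0055,0.042,0,0,0,3.8,1],[0.0055,0.042,0,0,0,3.8,1],[0.0055,0.042,0,0,0,3.8,1],[0.0055,0.042,0,0,0,3.8,1],[0.0055,0.042,0,0,0,3.8,1],[0.0055,0.042,0,0,0,3.8,1],[0.0055,0.0435,0,0,0,3.7,1]]]'
python3 -m pendant '[[[0,0,0,0,0,0,1],[0,0,0,0,0,0,1],[0,0,0,0,0,0,1]]]'
```

```text
clock: 10.15
eef_pos: [0.4867, -0.0126, 0.2046]
tcp_rot: [0.593, 0.805, -0.001, -0.001]
force: [1.0, 0.0, -1.0]
gripper_width: 0.0132
clock: 10.45
eef_pos: [0.4871, -0.015, 0.2048]
tcp_rot: [0.594, 0.804, -0.0, -0.0]
force: [0.6, 0.1, -2.2]
gripper_width: 0.0125
```

```bash
python3 -m pendant '[[[0.0019,-0.0007,-0.01,0,0,0,1],[0,0,-0.01,0,0,0,1],[0,0,-0.005,0,0,0,1],[0,0,0,0,0,0,1],[0,0,0,0,0,0,1]]]'
python3 - <<'E'
from h import *
s=cam("scene");t=cam("top")
o=ctrl.get_obs();p=np.array(o["eef_pos"]);Rm=R.from_quat(o["tcp_rot"]).as_matrix();print(p,Rm[:,2])
tips=[p+Rm@[k*.025,0,.074] for k in(-1,1)];print(np.round(tips,4))
crop(s,(255,185),60,60,9,"pics/g1.png",proj(s,tips))
crop(t,(285,218),60,50,8,"pics/g2.png",proj(t,tips))
E
```

```text
clock: 10.95
eef_pos: [0.4894, -0.0152, 0.1801]
tcp_rot: [0.594, 0.805, -0.0, -0.0]
force: [-0.4, -0.3, -0.9]
gripper_width: 0.0124
[ 0.48959923 -0.01504465  0.18060352] [ 7.63122996e-04 -4.48334858e-05 -9.99999708e-01]
[[ 0.497  -0.0389  0.1066]
 [ 0.4823  0.0088  0.1066]]
```

View pics/g1.png

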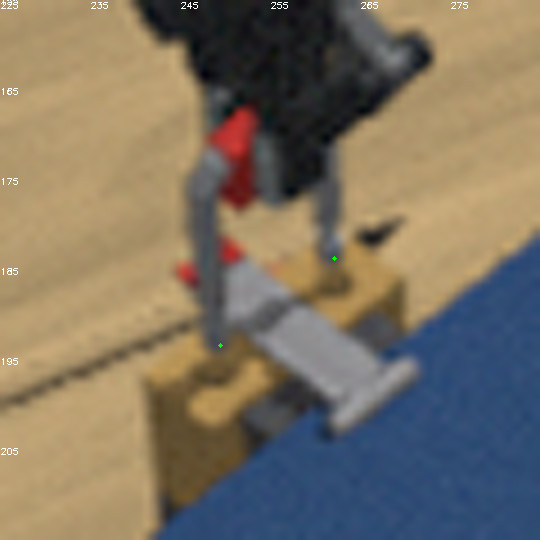

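View pics/g2.png

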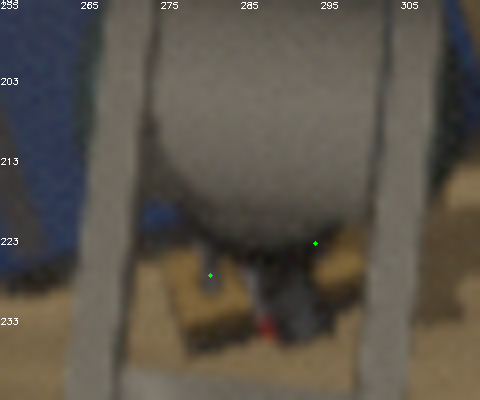

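```bash
python3 - <<'E'
from h import *
s=cam("scene");t=cam("top")
for n,P in (("right",[.4964,-.0396]),("left",[.4816,.0083])):
    for d in(s,t):
        a=proj(d,[*P,.095])[0];b=proj(d,[*P,.1066])[0];print(n,a.round(2),b.round(2))
p=t["pixels"][213:238,272:302,::-1]
cv2.imwrite("pics/g3.png",cv2.resize(cv2.convertScaleAbs(p,alpha=2.2),None,fx=20,fy=20,interpolation=cv2.INTER_CUBIC))
p=s["pixels"][175:205,240:270,::-1]
cv2.imwrite("pics/g4.png",cv2.resize(cv2.convertScaleAbs(p,alpha=1.5),None,fx=20,fy=20,interpolation=cv2.INTER_CUBIC))
E
```

```text
right [248.87 195.29] [248.62 192.73]
right [293.98 223.57] [294.05 223.01]
left [261.45 185.69] [261.29 183.11]
left [280.85 227.59] [280.84 227.05]
```

View pics/g3.png

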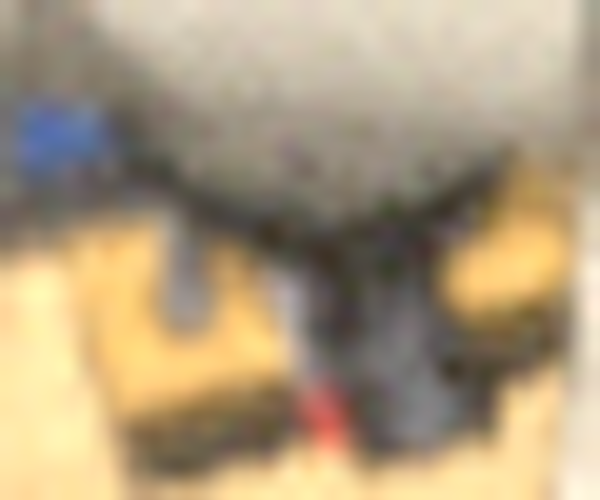

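View pics/g4.png

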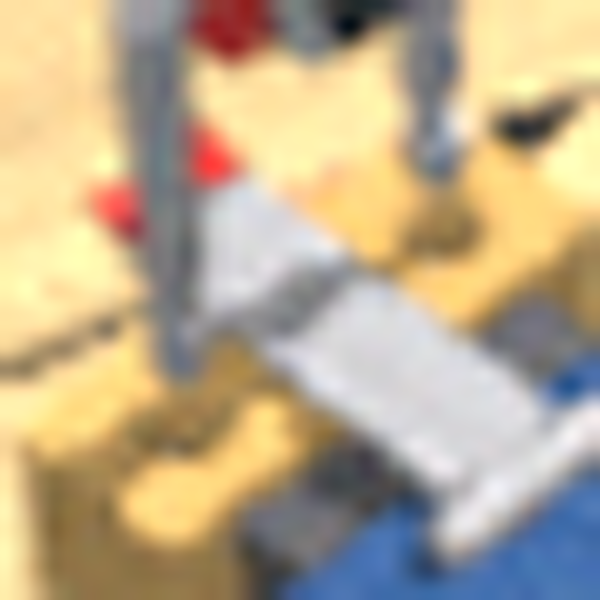

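Both leg tips hang right over their holes: tips at (248.6,193) and (261.3,183) against predicted (248.6,192.7) and (261.3,183.1). I'll lower them in while watching the force.

```bash
python3 -m pendant '[[[0.0007,-0.0003,-0.004,0,0,0,1],[0,0,-0.004,0,0,0,1],[0,0,0,0,0,0,1]]]'|grep -E "eef|force"
python3 -m pendant '[[[0,0,-0.002,0,0,0,1],[0,0,-0.002,0,0,0,1],[0,0,0,0,0,0,1]]]'|grep -E "eef|force"
python3 -m pendant '[[[0,0,-0.0015,0,0,0,1],[0,0,0,0,0,0,1]]]'|grep -E "eef|force"
python3 -m pendant '[[[0,0,-0.0015,0,0,0,1],[0,0,0,0,0,0,1]]]'|grep -E "eef|force"
```

```text
eef_pos: [0.4897, -0.0152, 0.1713]
force: [-0.5, 0.0, -2.9]
eef_pos: [0.49, -0.0153, 0.1679]
force: [0.8, 0.1, -1.6]
eef_pos: [0.4901, -0.0153, 0.1666]
force: [-0.1, 0.4, -1.2]
eef_pos: [0.49, -0.0153, 0.1651]
force: [-0.7, 0.0, -0.9]
```

```bash
python3 -m pendant '[[[0,0,-0.0015,0,0,0,1],[0,0,0,0,0,0,1]]]'|grep -E "eef|force"
python3 -m pendant '[[[0,0,-0.0015,0,0,0,1],[0,0,0,0,0,0,1]]]'|grep -E "eef|force"
python3 -m pendant '[[[0,0,-0.0015,0,0,0,1],[0,0,0,0,0,0,1]]]'|grep -E "eef|force"
python3 -m pendant '[[[0,0,-0.0015,0,0,0,1],[0,0,0,0,0,0,1]]]'|grep -E "eef|force"
```

```text
eef_pos: [0.4898, -0.0154, 0.1635]
force: [-3.2, -0.6, 0.1]
eef_pos: [0.4898, -0.0153, 0.1618]
force: [-3.2, -1.5, -0.8]
eef_pos: [0.4898, -0.0153, 0.1604]
force: [-4.9, -0.8, 0.1]
eef_pos: [0.4898, -0.0154, 0.159]
force: [-4.8, -1.7, 0.4]
```

The legs are 10 mm in, with about 5 N of sideways force toward -x. I'll ease that off and carry on.

```bash
python3 -m pendant '[[[-0.0006,-0.0003,0,0,0,0,1],[0,0,-0.0015,0,0,0,1],[0,0,0,0,0,0,1]]]'|grep -E "eef|force"
python3 -m pendant '[[[0,0,-0.0015,0,0,0,1],[0,0,0,0,0,0,1]]]'|grep -E "eef|force"
python3 -m pendant '[[[0,0,-0.0015,0,0,0,1],[0,0,0,0,0,0,1]]]'|grep -E "eef|force"
python3 -m pendant '[[[0,0,-0.0015,0,0,0,1],[0,0,0,0,0,0,1]]]'|grep -E "eef|force"
```

```text
eef_pos: [0.4896, -0.0155, 0.1575]
force: [-3.1, 0.0, -0.3]
eef_pos: [0.4896, -0.0155, 0.1563]
force: [-3.4, 0.2, 0.7]
eef_pos: [0.4896, -0.0155, 0.155]
force: [-3.9, 0.4, 3.5]
eef_pos: [0.4896, -0.0155, 0.1533]
force: [-4.5, 0.0, 3.9]
```

```bash
python3 -m pendant '[[[-0.0004,0,-0.001,0,0,0,1],[0,0,0,0,0,0,1]]]'|grep -E "eef|force"
python3 -m pendant '[[[0,0,-0.0015,0,0,0,1],[0,0,0,0,0,0,1]]]'|grep -E "eef|force"
python3 -m pendant '[[[0,0,-0.0015,0,0,0,1],[0,0,0,0,0,0,1]]]'|grep -E "eef|force"
python3 -m pendant '[[[0,0,-0.0015,0,0,0,1],[0,0,0,0,0,0,1]]]'|grep -E "eef|force"
python3 -m pendant '[[[0,0,-0.0015,0,0,0,1],[0,0,0,0,0,0,1]]]'|grep -E "eef|force"
```

```text
eef_pos: [0.4895, -0.0155, 0.1523]
force: [-1.5, 0.9, 3.4]
eef_pos: [0.4894, -0.0155, 0.1507]
force: [-1.9, 0.9, 1.9]
eef_pos: [0.4893, -0.0156, 0.1492]
force: [-0.8, 1.1, 3.7]
eef_pos: [0.4894, -0.0157, 0.1481]
force: [-1.6, 0.9, 5.2]
eef_pos: [0.4895, -0.0157, 0.1469]
force: [-1.7, 0.2, 7.6]
```

```bash
for k in 1; do :; done
python3 -m pendant '[[[0,0,-0.001,0,0,0,1],[0,0,0,0,0,0,1]]]'|grep -E "eef|force"
python3 -m pendant '[[[0,0,-0.001,0,0,0,1],[0,0,0,0,0,0,1]]]'|grep -E "eef|force"
python3 -m pendant '[[[0,0,-0.001,0,0,0,1],[0,0,0,0,0,0,1]]]'|grep -E "eef|force"
python3 -m pendant '[[[0,0,-0.001,0,0,0,1],[0,0,0,0,0,0,1]]]'|grep -E "eef|force"
python3 -m pendant '[[[0,0,-0.001,0,0,0,1],[0,0,0,0,0,0,1]]]'|grep -E "eef|force|width"
```

```text
eef_pos: [0.4895, -0.0158, 0.1462]
force: [-2.0, 0.4, 9.1]
eef_pos: [0.4895, -0.0158, 0.1453]
force: [-3.1, 0.5, 8.8]
eef_pos: [0.4895, -0.0158, 0.1444]
force: [-2.6, -0.8, 8.7]
eef_pos: [0.4894, -0.0158, 0.1428]
force: [-2.2, 0.4, 6.0]
eef_pos: [0.4894, -0.0158, 0.1419]
force: [-2.6, -0.3, 6.4]
gripper_width: 0.0127
```

Force eased from 8.7 to 6.0 N near z = 0.143, at a depth of about 26 to 27 mm, which may be the click. I'll check with finer steps whether the stop follows.

```bash
python3 -m pendant '[[[0,0,-0.0005,0,0,0,1],[0,0,0,0,0,0,1]]]'|grep -E "eef|force"
python3 -m pendant '[[[0,0,-0.0005,0,0,0,1],[0,0,0,0,0,0,1]]]'|grep -E "eef|force"
python3 -m pendant '[[[0,0,-0.0005,0,0,0,1],[0,0,0,0,0,0,1]]]'|grep -E "eef|force"
```

```text
eef_pos: [0.4895, -0.0158, 0.1416]
force: [-2.7, -1.1, 7.6]
eef_pos: [0.4895, -0.0159, 0.1411]
force: [-1.9, -0.0, 8.0]
eef_pos: [0.4894, -0.0158, 0.1406]
force: [-2.3, 0.6, 9.6]
```

```bash
python3 -m pendant '[[[0,0,-0.0005,0,0,0,1],[0,0,0,0,0,0,1]]]'|grep -E "eef|force"
python3 -m pendant '[[[0,0,-0.0005,0,0,0,1],[0,0,0,0,0,0,1]]]'|grep -E "eef|force"
python3 -m pendant '[[[0,0,-0.0005,0,0,0,1],[0,0,0,0,0,0,1]]]'|grep -E "eef|force"
python3 -m pendant '[[[0,0,-0.0005,0,0,0,1],[0,0,0,0,0,0,1]]]'|grep -E "eef|force"
```

```text
eef_pos: [0.4895, -0.0158, 0.1401]
force: [-2.8, -0.0, 8.3]
eef_pos: [0.4895, -0.0158, 0.1396]
force: [-2.8, -0.6, 8.6]
eef_pos: [0.4894, -0.0158, 0.1391]
force: [-2.9, -0.3, 8.7]
eef_pos: [0.4895, -0.0158, 0.1387]
force: [-4.0, -0.7, 9.2]
```

There's no stop 4 mm on, so that easing wasn't the click. I'll keep going and relieve a little of the sideways force.

```bash
python3 -m pendant '[[[-0.0004,0,-0.0007,0,0,0,1],[0,0,0,0,0,0,1]]]'|grep -E "eef|force"
python3 -m pendant '[[[0,0,-0.0007,0,0,0,1],[0,0,0,0,0,0,1]]]'|grep -E "eef|force"
python3 -m pendant '[[[0,0,-0.0007,0,0,0,1],[0,0,0,0,0,0,1]]]'|grep -E "eef|force"
python3 -m pendant '[[[0,0,-0.0007,0,0,0,1],[0,0,0,0,0,0,1]]]'|grep -E "eef|force"
python3 -m pendant '[[[0,0,-0.0007,0,0,0,1],[0,0,0,0,0,0,1]]]'|grep -E "eef|force"
```

```text
eef_pos: [0.4893, -0.0158, 0.138]
force: [-2.1, 0.2, 7.8]
eef_pos: [0.4893, -0.0159, 0.1373]
force: [-1.6, -0.1, 8.5]
eef_pos: [0.4892, -0.0157, 0.1362]
force: [-1.6, -0.1, 5.8]
eef_pos: [0.4893, -0.0157, 0.1355]
force: [-1.0, 0.6, 5.5]
eef_pos: [0.4893, -0.0157, 0.1348]
force: [-0.8, 0.2, 5.5]
```

Force fell from 8.5 to 5.5 N at z = 0.1365, 12 mm after the drag began at 0.148, and stayed low. That fits the click. I'll look for the stop in small steps.

```bash
python3 -m pendant '[[[0,0,-0.0005,0,0,0,1],[0,0,0,0,0,0,1]]]'|grep -E "eef|force"
python3 -m pendant '[[[0,0,-0.0005,0,0,0,1],[0,0,0,0,0,0,1]]]'|grep -E "eef|force"
```

```text
eef_pos: [0.4893, -0.0157, 0.1348]
force: [-2.7, 0.6, 7.8]
eef_pos: [0.4894, -0.0158, 0.1348]
force: [-2.5, 0.4, 11.8]
```

The solid stop is at 0.1348, so it has clicked. I'll unload and give it a gentle tug to confirm the pawl holds.

```bash
python3 -m pendant '[[[0,0,0.001,0,0,0,1],[0,0,0,0,0,0,1]]]'|grep -E "eef|force"
python3 -m pendant '[[[0,0,0.001,0,0,0,1],[0,0,0,0,0,0,1]]]'|grep -E "eef|force"
python3 -m pendant '[[[0,0,0.001,0,0,0,1],[0,0,0,0,0,0,1]]]'|grep -E "eef|force"
python3 -m pendant '[[[0,0,0.0007,0,0,0,1],[0,0,0,0,0,0,1]]]'|grep -E "eef|force"
```

```text
eef_pos: [0.4892, -0.0157, 0.1349]
force: [-0.4, 0.7, 6.3]
eef_pos: [0.4892, -0.0157, 0.1356]
force: [1.1, 0.4, 5.1]
eef_pos: [0.4891, -0.0157, 0.1365]
force: [1.9, -0.8, 5.3]
eef_pos: [0.4889, -0.0156, 0.1367]
force: [3.9, 0.4, 1.9]
```

```bash
python3 -m pendant '[[[0.0,0,0.0008,0,0,0,1],[0,0,0,0,0,0,1]]]'|grep -E "eef|force"
```

```text
eef_pos: [0.4886, -0.0156, 0.1371]
force: [4.5, 0.1, -2.6]
```

The position holds while the force goes from +5 to -2.6 N, so the pawl has caught. I'll ease back to neutral, release and retreat upward.

```bash
python3 -m pendant '[[[0.0004,0,-0.0008,0,0,0,1],[0,0,0,0,0,0,0.4],[0,0,0,0,0,0,0],[0,0,0,0,0,0,0],[0,0,0,0,0,0,0]]]' 
python3 -m pendant '[[[0,0,0.01,0,0,0,0],[0,0,0.02,0,0,0,0],[0,0,0.03,0,0,0,0],[0,0,0.04,0,0,0,0],[-0.01,-0.03,0.02,0,0,0,0],[-0.01,-0.05,0,0,0,0,0],[-0.01,-0.05,0,0,0,0,0],[-0.01,-0.05,0,0,0,0,0]]]'
python3 -m pendant '[[[0,-0.04,0,0,0,0,0],[0,0,0,0,0,0,0],[0,0,0,0,0,0,0]]]'
python3 - <<'E'
from h import *
s=cam("scene");t=cam("top")
crop(s,(255,185),70,60,9,"pics/h1.png")
crop(t,(285,218),60,50,8,"pics/h2.png")
cv2.imwrite("pics/h3.png",s["pixels"][:,:,::-1])
E
```

```text
clock: 20.15
eef_pos: [0.4889, -0.0155, 0.1368]
tcp_rot: [0.594, 0.805, -0.0, -0.0]
force: [0.1, -0.0, -0.7]
gripper_width: 0.0429
clock: 20.95
eef_pos: [0.4491, -0.1942, 0.2582]
tcp_rot: [0.593, 0.805, 0.0, 0.001]
force: [0.0, -0.6, -0.9]
gripper_width: 0.0426
clock: 21.25
eef_pos: [0.4495, -0.2331, 0.2574]
tcp_rot: [0.594, 0.804, 0.0, -0.0]
force: [-0.4, -0.1, 0.0]
gripper_width: 0.0426
```

View pics/h1.png

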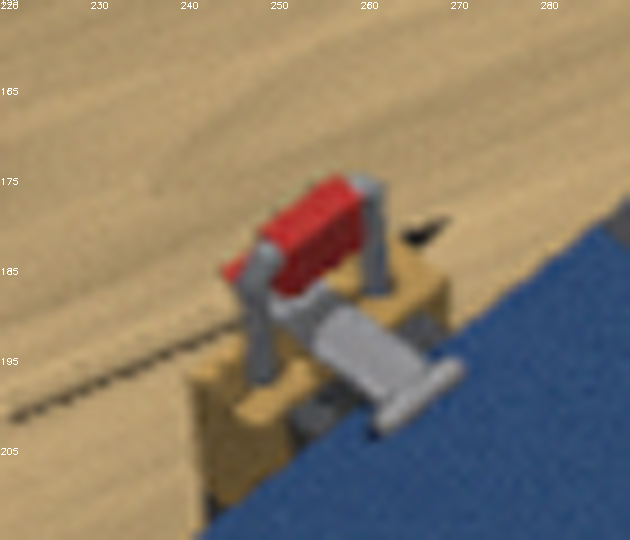

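View pics/h2.png

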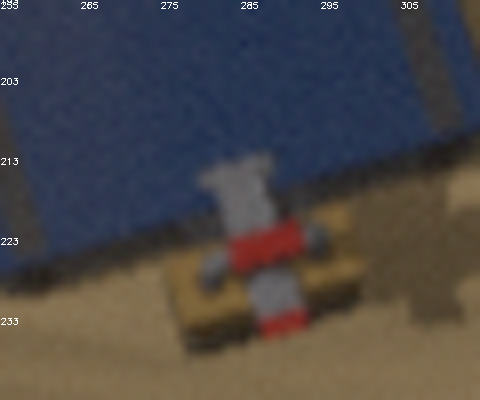

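View pics/h3.png

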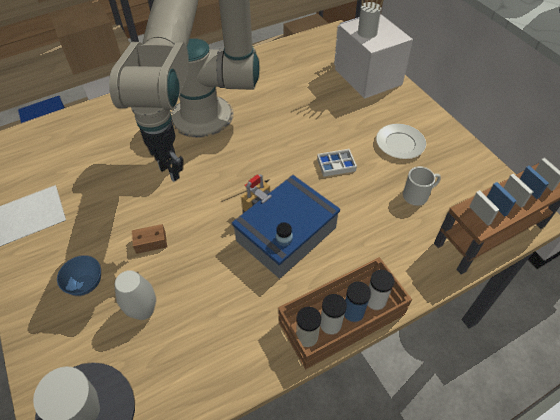

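The shackle sits astride the flat strap with both legs deep in the holes, and everything else is where it was. I'll check its height numerically.

```bash
python3 - <<'E'
from h import *
s=cam("scene")
p=s["pixels"].astype(int)[165:200,235:275]
m=(p[...,0]>150)&(p[...,1]<70)&(p[...,2]<80)
y,x=np.nonzero(m);print("red top-face px",x.mean()+235,y.mean()+165,m.sum())
for d in (.015,.025,.0326):
    print(d,proj(s,[.489,-.0157,.095-d+.088])[0].round(1))
E
```

```text
red top-face px 253.70967741935485 178.70967741935485 31
0.015 [253.9 173.7]
0.025 [254.1 176.1]
0.0326 [254.2 177.9]
```

```bash
python3 -c "
from plant import ctrl
print(ctrl.sign_off())"
```

```text
the job is handed in; nothing more can be done
None
```

The chest is locked and the job is handed in. I folded the hasp strap flat over the padlock first. Then I took the shackle from the stand, set its legs astride the strap into the holes and pressed it down until the pawl clicked.

**Pressing:**
- The pawl's drag began with the leg tips about 21 mm below the top face.
- Force eased from 8.5 to 5.5 N at about 32 mm, 12 mm after the drag began, and the solid stop came about 1.5 to 2 mm further on.
- The highest vertical force I read at the end of any pressing step was about 12 N.
- An earlier easing at about 26 mm looked like the click, but no stop followed, so I kept pressing.

**Checks:**
- **Tug test:** a gentle upward pull went from +5 to -2.6 N while the shackle barely rose, so the pawl had caught.
- **After letting go:** the shackle's height in the scene view matches about 32 mm depth. The strap is flat under it.
- **Rest of the scene:** nothing else visibly moved in the final picture, and the robot was clear of everything.
- **Small disagreements:** early fits from the two cameras differed by up to 6 mm. Measured from the holes alone they agreed to about 1 mm. The legs pushed sideways with up to 5 N while going in, and I eased that off.

The job took about 21 s of the 64 s allowed. Signing off gave no verdict.

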